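# Release the latched key of the bench switch box

## Robot

A 6-joint arm with a two-finger parallel gripper is mounted at the origin on the work surface. World frame = base frame: x ahead of the robot, y to its left, z up, the work surface at z = 0. Lengths are in m, angles in degrees, forces in N, time in s.
With the tool pointing down it reaches from about 0.4 to 0.825 m from the base axis. Payload 7 kg.
Tool frame: the origin (TCP) lies at the very end of the fingers, on their centre line; the grasp point (between the pads) lies 19 mm behind it; z points along the fingers, y is the direction in which the jaws open and shut (so a half turn about z gives the same grasp; the last joint's range is limited). The gripper opens to 88 mm and grips with 3 to 60 N. Pads are 19 mm wide; open, the fingers measure 130 mm over their backs; the gripper's body (78 mm by 193 mm) begins 47 mm behind the grasp point.
Start: joints at [92.939, 20.546, 0.682, 0, -70.136, -16.507], TCP at [0.158, 0.656, 0.227] pointing down, gripper open.
Joint ranges: [-176.03, 176.03], [-82.01, 121.73], [-58.28, 71.71], [-173.87, 95.51], [-174.79, -0.11], [-173.66, 173.66]. Speed limits (degrees/s): [136.94, 136.94, 172.46, 180, 180, 180].

## Interface

Orientations are given as [roll, pitch, yaw] about the fixed x, y, z axes, in that order (R = Rz(yaw) Ry(pitch) Rx(roll)).
In Python, from plant import ctrl gives the robot as it stands.
- The arm moves only by the tool move_arm, never from a script. Its argument "increments" is a list of rows, each a list of 2 entries, a list of its own where there are three numbers: the shift along the world's x, y, z in mm, then the turn about the world's z in rad. A call has exactly 8 rows; each row shifts and turns the pose as measured when the row begins; what a row does not reach is not made up. A row lasts 1/10 s, in which the tool goes at most 50 mm and 8.59 degrees, less where a joint would pass 70% of its speed; a pose out of reach is approached as far as the arm can. A call with a gripper value outside its range is refused whole. "jaw" is the gripper command: -1 is shut, 1 is fully open, values between are in proportion, set as the call begins (left out, the last holds). The fingers move at their own pace and stop on an object; the grip force is fixed at half the most. Time passes only in rows, so rows that do not move let the fingers close, or fill a call up. It gives the time, the measured TCP pose, the force and the opening at its end, in the units of the state.
- ctrl.get_obs(): the state, without advancing time (a new reading comes with each control period).
- ctrl.snapshot(name): name is "side" or "top"; returns a dict with "color" (480x640x3 uint8, red, green, blue), "fx", "fy", "cx", "cy" (pixels), "R" (3x3) and "t" (3): a world point X has camera coordinates R X + t. Camera axes: x right, y down, z forward; pixel columns grow to the right and rows downward; lengths in m; the calibration is good to about 2 mm. A picture is of the moment at which its call begins. There is no depth.
- ctrl.close_job(): hands the job in, once; it reports no verdict.
The state is a dict: "clock": time; "joint_pos": joint angles; "qvel": joint speeds; "tau": joint torques, N m; "tool_pos": TCP position; "orientation": TCP orientation; "force": force on the tool from outside, world axes, zero at the start; "moment": the same for the moment, N m; "opening": finger opening in m.
Only numpy, scipy, OpenCV 4.12 (cv2) and the standard library are available. Lean on these libraries where they do the work, as an engineer would, in place of code of your own. Each camera call takes 0.05 s, during which the arm holds its last target.

## Task

One of the four identical push-push keys on the grey switch box has been left latched down. With closed fingertips tap all four keys lightly, once along the row from your left to your right (as seen from the robot's base), so lightly that none latches or lets go, and find the one that is already down; then press that one fully in and let it come up, so that all four keys stand up. Press no other key in, grasp nothing, and leave the bottle, the beaker and the tape where they are.

Things in the scene. Friction and masses are not known exactly. Their poses are not given: they have to be found in the camera images.
- console: grey switch box standing firmly on the bench, 160 (x, front to back) by 260 (y) by 60 mm high; origin at the centre of its underside, on the bench; x points to its back (away from the robot at yaw 0, yaw stays within 0.4 rad), y along the key row to the robot's left. The four keys stand in its flat top in one row along y, 25 mm in front of the box's middle (local x = -25 mm), at local y = +78, +26, -26 and -78 mm (52 mm apart). Fixed to the bench
- unit_a: fixed frame of key a with the key it carries (which of the four places it has differs from start to start); origin on the axis of the key at the level of the box's top, 60 mm above the bench; axes parallel to the box's
- key_a_top (a point): centre of the top face of key a: a plain white cap, 34 (x) by 30 (y) mm, flat top 16 mm above the box's top when up (76 mm above the bench), 10 mm when latched; sinks with the key
- key_a (a joint): how far key a is pushed in, m: 0 up, about 0.006 latched down, 0.010 bottomed. Push-push key: it starts to give at about 3 N when up, then 0.7 N more per mm, about 10 N at the bottom; a latched key does not give below about 7 N. Pushed to the bottom (a push of 13 to 20 N is sure) and let go, an up key stays latched and a latched key springs up; let go before the bottom, it returns to where it was. The key released in this run does not latch a second time
- unit_b: fixed frame of key b with the key it carries (which of the four places it has differs from start to start); origin on the axis of the key at the level of the box's top, 60 mm above the bench; axes parallel to the box's
- key_b_top (a point): centre of the top face of key b: a plain white cap, 34 (x) by 30 (y) mm, flat top 16 mm above the box's top when up (76 mm above the bench), 10 mm when latched; sinks with the key
- key_b (a joint): how far key b is pushed in, m: 0 up, about 0.006 latched down, 0.010 bottomed. Push-push key: it starts to give at about 3 N when up, then 0.7 N more per mm, about 10 N at the bottom; a latched key does not give below about 7 N. Pushed to the bottom (a push of 13 to 20 N is sure) and let go, an up key stays latched and a latched key springs up; let go before the bottom, it returns to where it was. The key released in this run does not latch a second time
- unit_c: fixed frame of key c with the key it carries (which of the four places it has differs from start to start); origin on the axis of the key at the level of the box's top, 60 mm above the bench; axes parallel to the box's
- key_c_top (a point): centre of the top face of key c: a plain white cap, 34 (x) by 30 (y) mm, flat top 16 mm above the box's top when up (76 mm above the bench), 10 mm when latched; sinks with the key
- key_c (a joint): how far key c is pushed in, m: 0 up, about 0.006 latched down, 0.010 bottomed. Push-push key: it starts to give at about 3 N when up, then 0.7 N more per mm, about 10 N at the bottom; a latched key does not give below about 7 N. Pushed to the bottom (a push of 13 to 20 N is sure) and let go, an up key stays latched and a latched key springs up; let go before the bottom, it returns to where it was. The key released in this run does not latch a second time
- unit_d: fixed frame of key d with the key it carries (which of the four places it has differs from start to start); origin on the axis of the key at the level of the box's top, 60 mm above the bench; axes parallel to the box's
- key_d_top (a point): centre of the top face of key d: a plain white cap, 34 (x) by 30 (y) mm, flat top 16 mm above the box's top when up (76 mm above the bench), 10 mm when latched; sinks with the key
- key_d (a joint): how far key d is pushed in, m: 0 up, about 0.006 latched down, 0.010 bottomed. Push-push key: it starts to give at about 3 N when up, then 0.7 N more per mm, about 10 N at the bottom; a latched key does not give below about 7 N. Pushed to the bottom (a push of 13 to 20 N is sure) and let go, an up key stays latched and a latched key springs up; let go before the bottom, it returns to where it was. The key released in this run does not latch a second time
- bottle: closed amber bottle with black cap, diameter 54 mm, 110 mm high, loose bystander; origin at the centre of its underside
- beaker: open glass beaker, rim diameter 68 mm, 85 mm high, loose bystander; origin at the centre of its underside
- tape: roll of buff paper tape lying flat, outer diameter 64 mm, 19 mm high, loose bystander; origin at the centre of its underside

How it is judged (in metres and radians):
On the way, in this order (a step that is already met when the one before it is completed fails the run):
1. the first (leftmost, +y) key of the row is tapped with the fingers (over 0.5 N) (((y of unit_a in the frame of console between 0.052 and 0.104 m and contact force between the fingers and unit_a above 0.5 N) or (y of unit_b in the frame of console between 0.052 and 0.104 m and contact force between the fingers and unit_b above 0.5 N) or (y of unit_c in the frame of console between 0.052 and 0.104 m and contact force between the fingers and unit_c above 0.5 N) or (y of unit_d in the frame of console between 0.052 and 0.104 m and contact force between the fingers and unit_d above 0.5 N))), for 0.02 s.
2. the second key of the row is tapped with the fingers (over 0.5 N) (((y of unit_a in the frame of console between 0 and 0.052 m and contact force between the fingers and unit_a above 0.5 N) or (y of unit_b in the frame of console between 0 and 0.052 m and contact force between the fingers and unit_b above 0.5 N) or (y of unit_c in the frame of console between 0 and 0.052 m and contact force between the fingers and unit_c above 0.5 N) or (y of unit_d in the frame of console between 0 and 0.052 m and contact force between the fingers and unit_d above 0.5 N))), for 0.02 s.
3. the third key of the row is tapped with the fingers (over 0.5 N) (((y of unit_a in the frame of console between -0.052 and 0 m and contact force between the fingers and unit_a above 0.5 N) or (y of unit_b in the frame of console between -0.052 and 0 m and contact force between the fingers and unit_b above 0.5 N) or (y of unit_c in the frame of console between -0.052 and 0 m and contact force between the fingers and unit_c above 0.5 N) or (y of unit_d in the frame of console between -0.052 and 0 m and contact force between the fingers and unit_d above 0.5 N))), for 0.02 s.
4. the fourth (rightmost) key of the row is tapped with the fingers (over 0.5 N) (((y of unit_a in the frame of console between -0.104 and -0.052 m and contact force between the fingers and unit_a above 0.5 N) or (y of unit_b in the frame of console between -0.104 and -0.052 m and contact force between the fingers and unit_b above 0.5 N) or (y of unit_c in the frame of console between -0.104 and -0.052 m and contact force between the fingers and unit_c above 0.5 N) or (y of unit_d in the frame of console between -0.104 and -0.052 m and contact force between the fingers and unit_d above 0.5 N))), for 0.02 s.
5. only after all four taps: the latched key is released, so that all four keys are up (within 1.5 mm) (value of joint each of key_a, key_b, key_c, key_d below 0.0015 m), for 0.2 s.
At the end, for the whole second after the job is handed in: all four keys are up (each within 1.5 mm of its upper stop) (all of step 5); the robot touches nothing.
It fails at once if a key that was up is pushed in more than 9 mm, as far as it latches, while another one is still down (not a light tap, or the wrong key pressed) ((value of joint key_a above 0.009 m and value of joint key_b above 0.005 m) or (value of joint key_a above 0.009 m and value of joint key_c above 0.005 m) or (value of joint key_a above 0.009 m and value of joint key_d above 0.005 m) or (value of joint key_b above 0.009 m and value of joint key_a above 0.005 m) or (value of joint key_b above 0.009 m and value of joint key_c above 0.005 m) or (value of joint key_b above 0.009 m and value of joint key_d above 0.005 m) or (value of joint key_c above 0.009 m and value of joint key_a above 0.005 m) or (value of joint key_c above 0.009 m and value of joint key_b above 0.005 m) or (value of joint key_c above 0.009 m and value of joint key_d above 0.005 m) or (value of joint key_d above 0.009 m and value of joint key_a above 0.005 m) or (value of joint key_d above 0.009 m and value of joint key_b above 0.005 m) or (value of joint key_d above 0.009 m and value of joint key_c above 0.005 m)).
It fails at once if the bottle, beaker or tape roll is moved more than 20 mm, lifted or knocked over (distance of any of bottle, beaker, tape from where it was at the start of the episode above 0.02 m or angle between any of bottle, beaker, tape's own z axis and vertical above 0.4 rad).
It also fails if it takes over 54 s, if anything falls off the work surface, if the arm or the gripper's body presses on something with over 40 N, if the wrist force passes 120 N, or if a joint passes its speed limit or range.

## Working session

There is one attempt and no reset: what is moved stays moved. The work goes in short steps, Python scripts to look and compute and a tool call to move; the robot and the scene stay as the last step left them, time stands still between calls to the robot, and variables do not carry over. Pictures are saved under pics/ and viewed, and the job is handed in when it is done.

Besides the shell and the picture viewer there is one more tool, called after "Emit:" as name(argument=value, ...), one argument or row to a line, values as JSON. move_arm: Moves the arm, as the interface text tells. Its arguments: {"type":"object","properties":{"increments":{"type":"array","items":{"type":"array"}},"jaw":{"type":"number"}},"required":["increments"]}

```bash
mkdir -p pics
python3 - <<'E'
from plant import ctrl
import cv2
print(ctrl.get_obs())
for n in("top","side"):
    s=ctrl.snapshot(n); cv2.imwrite(f"pics/{n}0.png",s["color"][:,:,::-1]); print(n,s["fx"],s["cx"],s["cy"],s["R"],s["t"])
E
```

```text
{'clock': 0.0, 'joint_pos': array([ 9.29395109e+01,  2.05920495e+01,  6.33183396e-01, -1.91227206e-02,
       -7.01355624e+01, -1.65065205e+01]), 'qvel': array([ 0.00503422,  0.00477471, -0.05722565,  0.08755867, -0.00656535,
        0.07564255]), 'tau': array([ 1.17076328e-03, -5.82722104e+01,  2.93057531e+01,  6.99724495e+00,
        7.05740356e-03, -1.55809826e-04]), 'tool_pos': array([0.15826527, 0.65567895, 0.22561441]), 'orientation': array([ 1.79904355e+02, -9.59630710e-03, -1.35735142e+01]), 'force': array([ 0.00887179, -0.19208338,  0.65570858]), 'moment': array([ 0.06871037,  0.02528654, -0.04344824]), 'opening': 0.0875709916878424}
top 618.8812612483815 316.2961329863794 246.78654542392542 [[-0.0139346  -0.99987205 -0.00785606]
 [-0.98074605  0.01519779 -0.1946952 ]
 [ 0.19478969  0.0049918  -0.98083233]] [0.04421848 0.62473952 1.16968522]
side 493.4316598069898 314.3335773193923 239.58150384899346 [[ 0.98337449 -0.18110108 -0.01330445]
 [-0.10876765 -0.52876571 -0.84176981]
 [ 0.14541049  0.82922206 -0.53967265]] [-0.61756987  0.14516058  0.92434689]
```

View pics/top0.png

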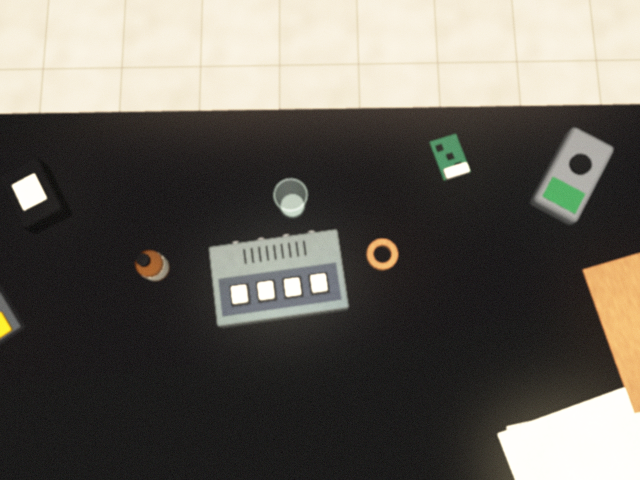

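View pics/side0.png

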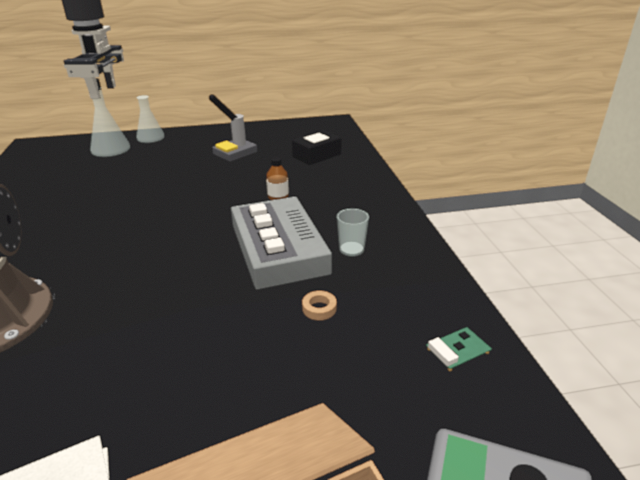

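```bash
cat > h.py <<'E'
import numpy as np,cv2
from plant import ctrl
def ray(s,u,v,z):
    d=s["R"].T@np.array([(u-s["cx"])/s["fx"],(v-s["cy"])/s["fy"],1]); c=-s["R"].T@s["t"]
    return c+d*(z-c[2])/d[2]
E
python3 - <<'E'
from h import *
s=ctrl.snapshot("top"); im=s["color"]
m=(im.min(2)>200).astype(np.uint8); m[:270]=0;m[310:]=0;m[:,:225]=0;m[:,335:]=0
n,l,st,ce=cv2.connectedComponentsWithStats(m)
for i in np.argsort(ce[:,0]):
    if i and st[i,4]>20: print(ce[i],st[i],ray(s,*ce[i],.076),ray(s,*ce[i],.070))
for p in [(210,247),(338,231),(348,306),(218,325)]: print(p,ray(s,*p,.06))
s=ctrl.snapshot("side"); im=s["color"][190:290,225:335]; cv2.imwrite("pics/sidecrop.png",cv2.resize(im[:,:,::-1],None,fx=7,fy=6,interpolation=2)[:600,:790])
E
```

```text
[238.87121212 293.65909091] [231 285  17  19 264] [0.53215583 0.18632174 0.076     ] [0.53289334 0.1871134  0.07      ]
[265.52091255 289.96577947] [258 281  16  19 263] [0.53858453 0.13464542 0.076     ] [0.53935436 0.13517724 0.07      ]
[292.09689922 286.53875969] [284 278  17  18 258] [0.5445055  0.08302983 0.076     ] [0.54530511 0.08330211 0.07      ]
[318.46124031 282.4379845 ] [311 274  16  18 258] [0.55176095 0.03172908 0.076     ] [0.55259703 0.03174341 0.07      ]
(210, 247) [0.62848753 0.24705143 0.06      ]
(338, 231) [ 0.65717607 -0.0088557   0.06      ]
(348, 306) [ 0.50671561 -0.02527241  0.06      ]
(218, 325) [0.47346017 0.22844056 0.06      ]
```

View pics/sidecrop.png

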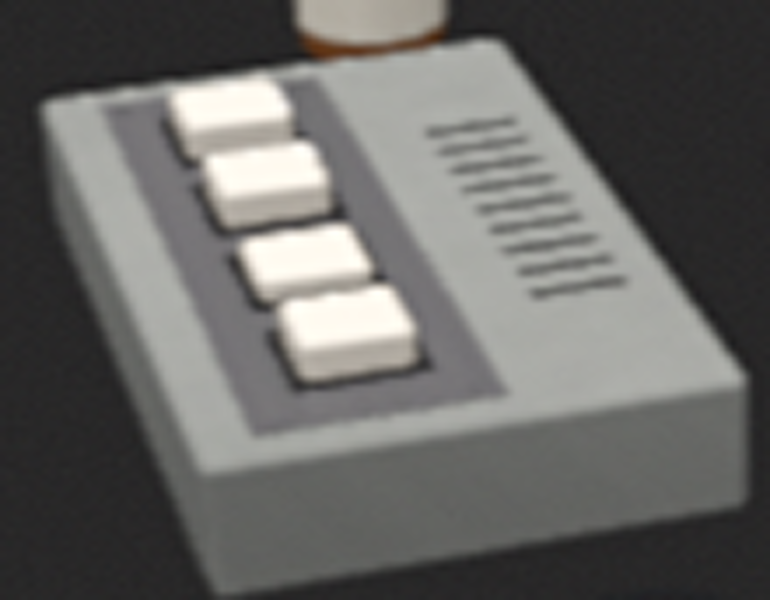

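Emit:
move_arm(
  increments=[
    [[28,-35,0],-0.1],
    [[28,-35,0],-0.1],
    [[28,-35,0],-0.1],
    [[28,-35,0],-0.1],
    [[28,-35,0],-0.1],
    [[28,-35,0],-0.1],
    [[28,-35,0],-0.1],
    [[28,-35,0],-0.1],
  ],
  jaw=-1,
)

```text
clock: 1.0
tool_pos: [0.3845, 0.3681, 0.2229]
orientation: [179.8, -0.1, -60.7]
force: [-0.1, 0.1, 0.3]
opening: 0.0293
```

Emit:
move_arm(
  increments=[
    [[28,-35,-5],-0.08],
    [[28,-35,-10],-0.08],
    [[28,-35,-10],-0.08],
    [[28,-35,-15],-0.08],
    [[25,-30,-15],-0.05],
    [[8,-10,-10],0],
    [[0,0,0],0],
    [[0,0,0],0],
  ],
)

```text
clock: 1.8
tool_pos: [0.536, 0.1756, 0.1566]
orientation: [179.9, 0.0, -83.3]
force: [-0.3, 0.5, -0.4]
opening: 0.0003
```

Run:
```python
from h import *
o=ctrl.get_obs();print(o["tool_pos"],o["force"],o["orientation"])
```

```text
[0.53601    0.17557384 0.15661919] [-0.32141725  0.5209985  -0.42530818] [ 1.79932357e+02  2.46336126e-02 -8.32563515e+01]
```

Emit:
move_arm(
  increments=[
    [[-4,10,-20],0],
    [[0,0,-20],0],
    [[0,0,-15],0],
    [[0,0,-5],0],
    [[0,0,-3],0],
    [[0,0,0],0],
    [[0,0,0],0],
    [[0,0,0],0],
  ],
)

```text
clock: 2.6
tool_pos: [0.5318, 0.1942, 0.0985]
orientation: [-179.5, 0.3, -82.6]
force: [-0.7, -0.5, -0.1]
opening: 0.0004
```

Run:
```python
from h import *
o=ctrl.get_obs();print(o["tool_pos"],o["force"],o["orientation"])
s=ctrl.snapshot("side"); im=s["color"][150:290,205:335]; cv2.imwrite("pics/sidecrop1.png",cv2.resize(im[:,:,::-1],None,fx=4,fy=4,interpolation=2)[:600,:790])
```

```text
[0.53178768 0.19419115 0.09847157] [-0.65930539 -0.47610698 -0.10097248] [-179.52531444    0.30952525  -82.62522002]
```

View pics/sidecrop1.png

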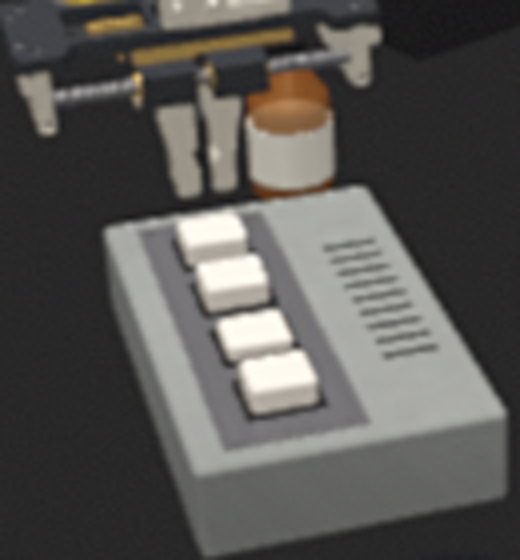

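Emit:
move_arm(
  increments=[
    [[0,-8,-5],0],
    [[0,0,-5],0],
    [[0,0,-2],0],
    [[0,0,0],0],
    [[0,0,0],0],
    [[0,0,0],0],
    [[0,0,0],0],
    [[0,0,0],0],
  ],
)

```text
clock: 3.45
tool_pos: [0.5323, 0.185, 0.086]
orientation: [-179.5, 0.3, -82.7]
force: [0.6, -0.6, 0.0]
opening: 0.0006
```

```bash
cat > g.py <<'E'
from h import *
o=ctrl.get_obs();print(o["clock"],o["tool_pos"].round(4),o["force"].round(2),o["orientation"].round(2))
E
python3 g.py
```

```text
3.45 [0.5323 0.185  0.086 ] [ 0.59 -0.6   0.04] [-179.48    0.33  -82.69]
```

Emit:
move_arm(
  increments=[
    [[0,1,-4],0],
    [[0,0,-3],0],
    [[0,0,0],0],
    [[0,0,-1],0],
    [[0,0,0],0],
    [[0,0,0],0],
    [[0,0,0],0],
    [[0,0,0],0],
  ],
)

```text
clock: 4.25
tool_pos: [0.5323, 0.1863, 0.0773]
orientation: [-179.5, 0.3, -82.7]
force: [-0.0, 0.1, -0.7]
opening: 0.0004
```

Emit:
move_arm(
  increments=[
    [[0,0,-1],0],
    [[0,0,0],0],
    [[0,0,-1],0],
    [[0,0,0],0],
    [[0,0,0],0],
    [[0,0,0],0],
    [[0,0,0],0],
    [[0,0,0],0],
  ],
)

```text
clock: 5.05
tool_pos: [0.5325, 0.1864, 0.0761]
orientation: [-179.4, 0.3, -82.7]
force: [-0.1, 0.5, 2.6]
opening: 0.0006
```

Emit:
move_arm(
  increments=[
    [[0,0,6],0],
    [[0,0,6],0],
    [[2,-17,0],0],
    [[2,-17,0],0],
    [[2,-17,0],0],
    [[0,0,0],0],
    [[0,0,0],0],
    [[0,0,0],0],
  ],
)

```text
clock: 5.85
tool_pos: [0.5386, 0.13, 0.0892]
orientation: [-179.4, 0.4, -82.7]
force: [-0.2, 0.1, 0.2]
opening: -0.0001
```

```bash
python3 g.py
```

```text
5.85 [0.5386 0.13   0.0892] [-0.22  0.14  0.2 ] [-179.43    0.36  -82.74]
```

Emit:
move_arm(
  increments=[
    [[0,4,-4],0],
    [[0,0,-4],0],
    [[0,0,-2],0],
    [[0,0,0],0],
    [[0,0,0],0],
    [[0,0,0],0],
    [[0,0,0],0],
    [[0,0,0],0],
  ],
)

```text
clock: 6.65
tool_pos: [0.5384, 0.1357, 0.0778]
orientation: [-179.5, 0.3, -82.6]
force: [-0.3, -0.6, -0.2]
opening: 0.0002
```

Emit:
move_arm(
  increments=[
    [[0,0,-1],0],
    [[0,0,0],0],
    [[0,0,-1],0],
    [[0,0,0],0],
    [[0,0,0],0],
    [[0,0,0],0],
    [[0,0,0],0],
    [[0,0,0],0],
  ],
)

```text
clock: 7.45
tool_pos: [0.5387, 0.1357, 0.0764]
orientation: [-179.4, 0.4, -82.6]
force: [-1.2, -0.2, 1.7]
opening: 0.0004
```

Emit:
move_arm(
  increments=[
    [[0,0,-1],0],
    [[0,0,0],0],
    [[0,0,0],0],
    [[0,0,0],0],
    [[0,0,0],0],
    [[0,0,0],0],
    [[0,0,0],0],
    [[0,0,0],0],
  ],
)

```text
clock: 8.25
tool_pos: [0.5387, 0.1357, 0.0756]
orientation: [-179.4, 0.4, -82.6]
force: [-0.8, 0.4, 2.0]
opening: 0.0002
```

Emit:
move_arm(
  increments=[
    [[0,0,6],0],
    [[0,0,6],0],
    [[2,-16,0],0],
    [[2,-16,0],0],
    [[2,-16,0],0],
    [[0,0,0],0],
    [[0,0,0],0],
    [[0,0,0],0],
  ],
)

```text
clock: 9.05
tool_pos: [0.5448, 0.0826, 0.0886]
orientation: [-179.4, 0.4, -82.7]
force: [-0.5, 0.7, 0.0]
opening: 0.0005
```

Emit:
move_arm(
  increments=[
    [[0,0,-4],0],
    [[0,0,-4],0],
    [[0,0,-2],0],
    [[0,0,0],0],
    [[0,0,-1],0],
    [[0,0,0],0],
    [[0,0,0],0],
    [[0,0,0],0],
  ],
)

```text
clock: 9.85
tool_pos: [0.5446, 0.0838, 0.0761]
orientation: [-179.4, 0.4, -82.6]
force: [0.6, 0.4, -0.0]
opening: 0.0004
```

Emit:
move_arm(
  increments=[
    [[0,0,-1],0],
    [[0,0,0],0],
    [[0,0,-1],0],
    [[0,0,0],0],
    [[0,0,0],0],
    [[0,0,0],0],
    [[0,0,0],0],
    [[0,0,0],0],
  ],
)

```text
clock: 10.65
tool_pos: [0.5448, 0.0838, 0.0742]
orientation: [-179.4, 0.4, -82.6]
force: [0.2, 0.1, 0.1]
opening: 0.0008
```

Key 3 seems lower, with no contact yet at 74 mm.

Emit:
move_arm(
  increments=[
    [[0,0,-1],0],
    [[0,0,0],0],
    [[0,0,-1],0],
    [[0,0,0],0],
    [[0,0,-1],0],
    [[0,0,0],0],
    [[0,0,0],0],
    [[0,0,0],0],
  ],
)

```text
clock: 11.45
tool_pos: [0.5447, 0.0838, 0.0709]
orientation: [-179.4, 0.4, -82.6]
force: [-0.2, 0.5, -0.4]
opening: 0.0008
```

Emit:
move_arm(
  increments=[
    [[0,0,-1],0],
    [[0,0,0],0],
    [[0,0,0],0],
    [[0,0,0],0],
    [[0,0,0],0],
    [[0,0,0],0],
    [[0,0,0],0],
    [[0,0,0],0],
  ],
)

```text
clock: 12.25
tool_pos: [0.5449, 0.0838, 0.0704]
orientation: [-179.4, 0.4, -82.6]
force: [-1.1, 0.7, 2.3]
opening: 0.0003
```

Emit:
move_arm(
  increments=[
    [[0,0,8],0],
    [[0,0,8],0],
    [[0,0,0],0],
    [[2,-15,0],0],
    [[2,-15,0],0],
    [[3,-16,0],0],
    [[0,0,0],0],
    [[0,0,0],0],
  ],
)

```text
clock: 13.05
tool_pos: [0.5522, 0.0335, 0.0879]
orientation: [-179.4, 0.4, -82.6]
force: [-0.1, -0.6, 0.1]
opening: 0.0001
```

Emit:
move_arm(
  increments=[
    [[0,0,0],0],
    [[0,0,0],0],
    [[0,0,0],0],
    [[0,0,0],0],
    [[0,0,0],0],
    [[0,0,0],0],
    [[0,0,0],0],
    [[0,0,0],0],
  ],
)

```text
clock: 13.85
tool_pos: [0.552, 0.0343, 0.0877]
orientation: [-179.4, 0.4, -82.6]
force: [0.4, -0.6, 0.3]
opening: 0.0003
```

Emit:
move_arm(
  increments=[
    [[0,-1,-4],0],
    [[0,0,-4],0],
    [[0,0,-1],0],
    [[0,0,0],0],
    [[0,0,0],0],
    [[0,0,0],0],
    [[0,0,0],0],
    [[0,0,0],0],
  ],
)

```text
clock: 14.65
tool_pos: [0.5519, 0.0331, 0.0776]
orientation: [-179.4, 0.4, -82.6]
force: [0.0, 0.2, 0.9]
opening: 0.0006
```

Emit:
move_arm(
  increments=[
    [[0,0,-1],0],
    [[0,0,0],0],
    [[0,0,-1],0],
    [[0,0,0],0],
    [[0,0,0],0],
    [[0,0,0],0],
    [[0,0,0],0],
    [[0,0,0],0],
  ],
)

```text
clock: 15.45
tool_pos: [0.5521, 0.0332, 0.0763]
orientation: [-179.4, 0.4, -82.5]
force: [-1.0, 0.4, 2.2]
opening: 0.0006
```

Emit:
move_arm(
  increments=[
    [[0,0,-1],0],
    [[0,0,0],0],
    [[0,0,0],0],
    [[0,0,0],0],
    [[0,0,0],0],
    [[0,0,0],0],
    [[0,0,0],0],
    [[0,0,0],0],
  ],
)

```text
clock: 16.25
tool_pos: [0.5522, 0.0332, 0.0754]
orientation: [-179.4, 0.4, -82.5]
force: [-0.6, 1.3, 3.2]
opening: 0.0004
```

Emit:
move_arm(
  increments=[
    [[0,0,6],0],
    [[0,0,6],0],
    [[0,0,0],0],
    [[-2,15,0],0],
    [[-2,16,0],0],
    [[-3,16,0],0],
    [[0,0,0],0],
    [[0,0,0],0],
  ],
)

```text
clock: 17.05
tool_pos: [0.5447, 0.0836, 0.0883]
orientation: [-179.3, 0.4, -82.6]
force: [0.3, -0.5, -0.3]
opening: 0.0006
```

Emit:
move_arm(
  increments=[
    [[0,0,0],0],
    [[0,0,0],0],
    [[0,0,0],0],
    [[0,0,0],0],
    [[0,0,0],0],
    [[0,0,0],0],
    [[0,0,0],0],
    [[0,0,0],0],
  ],
)

```text
clock: 17.85
tool_pos: [0.5447, 0.0821, 0.088]
orientation: [-179.4, 0.4, -82.7]
force: [0.4, 0.6, -0.3]
opening: 0.0007
```

Emit:
move_arm(
  increments=[
    [[0,1,-6],0],
    [[0,0,-6],0],
    [[0,0,-3],0],
    [[0,0,-2],0],
    [[0,0,0],0],
    [[0,0,-2],0],
    [[0,0,-2],0],
    [[0,0,-2],0],
  ],
)

```text
clock: 18.65
tool_pos: [0.5448, 0.0833, 0.0655]
orientation: [-179.3, 0.4, -82.6]
force: [-5.0, 0.7, 15.7]
opening: 0.0008
```

Emit:
move_arm(
  increments=[
    [[0,0,-1],0],
    [[0,0,4],0],
    [[0,0,8],0],
    [[0,0,15],0],
    [[0,0,20],0],
    [[0,0,30],0],
    [[0,0,30],0],
    [[0,0,0],0],
  ],
)

```text
clock: 19.45
tool_pos: [0.5442, 0.0829, 0.1776]
orientation: [-179.4, 0.3, -82.6]
force: [0.5, 0.7, 0.4]
opening: 0.0006
```

Emit:
move_arm(
  increments=[
    [[-30,0,30],0],
    [[-30,0,30],0],
    [[-30,0,0],0],
    [[-20,0,0],0],
    [[0,0,0],0],
    [[0,0,0],0],
    [[0,0,0],0],
    [[0,0,0],0],
  ],
)

```text
clock: 20.25
tool_pos: [0.431, 0.0826, 0.2378]
orientation: [-179.5, 0.3, -82.7]
force: [0.0, -0.4, -0.3]
opening: 0.0001
```

```bash
python3 g.py
python3 - <<'E'
from h import *
s=ctrl.snapshot("side"); im=s["color"][190:290,225:335]; cv2.imwrite("pics/sidecrop2.png",cv2.resize(im[:,:,::-1],None,fx=7,fy=6,interpolation=2)[:600,:790])
cv2.imwrite("pics/side2.png",s["color"][:,:,::-1])
E
```

```text
20.25 [0.431  0.0826 0.2378] [ 0.03 -0.43 -0.34] [-179.5     0.34  -82.66]
```

View pics/sidecrop2.png

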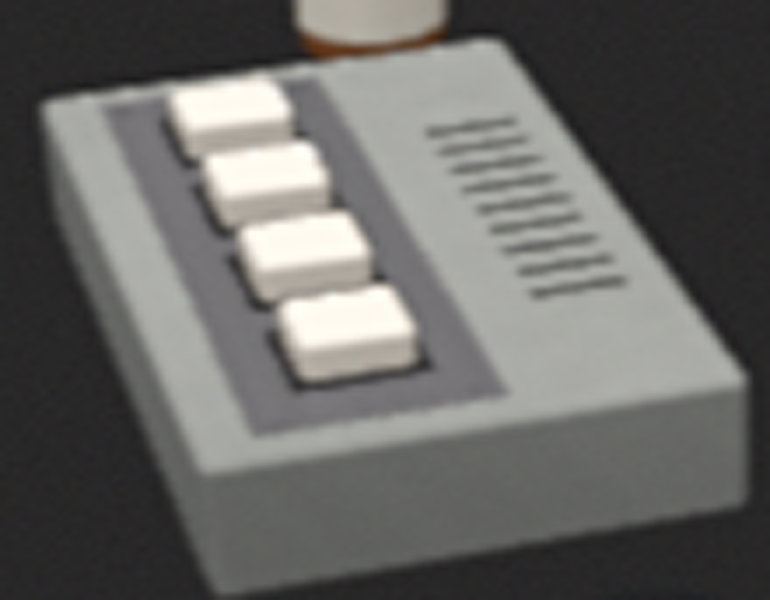

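View pics/side2.png

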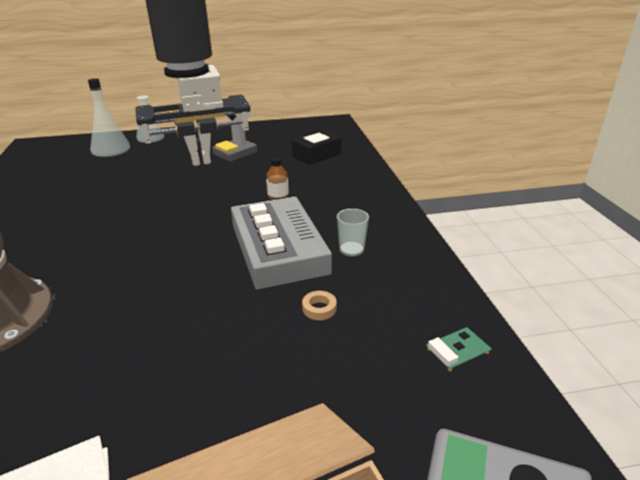

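The third key has risen: its top face in the crop now spans rows 210–265, where it started at 225. It matches its neighbours. The bottle (277,180), beaker (352,232) and tape (319,305) are at the same pixels as at the start, and the gripper is well clear.

```bash
python3 -c "
from plant import ctrl
print(ctrl.close_job())"
```

```text
the job is handed in; nothing more can be done
None
```

The latched key was the third from the left. I released it, and in the last side picture all four keys stand up.

- **Taps:** I tapped the keys once each from left to right with closed fingertips, reading about 2–3 N each time. Keys 1, 2 and 4 met the fingers at about 76 mm, which means up. Key 3 met them at 70.4 mm, which means latched.
- **Release:** I pressed key 3 to the bottom, with about 16 N at 65.5 mm, then let it go and retracted the arm.
- **Final checks:** Key 3 is back level with its neighbours, and the bottle, beaker and tape look unmoved. The gripper is clear of everything, with a force reading near zero. I handed the job in shortly after 20 s on the robot's clock, and no check failed or disagreed.

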